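# Full bead tin or used one: tell by weight and put away

### The job

These two closed bead tins look alike apart from their lids, but one is full and the other nearly used up. Lift the amber-lidded tin at least 5 cm to feel its weight and set it down, then lift the brown-lidded tin the same way; stand the heavier tin in the empty bay of the wooden stock tray and the lighter one wholly on the round cork refill mat. Keep the tins upright, set them down gently without dropping, and leave the other things where they are.

Things in the scene. Friction and masses are not known exactly. Their poses are not given: they have to be found in the camera images.
- tin_amber: Closed square aluminium tin, 56 x 56 mm and 84 mm high with straight smooth sides; its top 22 mm is an amber-orange lid that is fixed shut. Origin at the centre of its underside, z up, x and y square to its sides. Starts upright on the grey bead mat, 50 mm or more clear of the other tin.
- tin_brown: The same tin with a very dark brown lid; same size, origin and axes. Exactly one of the two is full. A full tin weighs 0.54 to 0.66 kg, a nearly used one 0.27 to 0.30 kg; which is full differs each run and cannot be seen. The contents fit snugly and do not shift. A grip of 20 to 30 N on two opposite sides holds it well.
- bead_mat: Fixed flat grey mat, 200 (its x) x 300 (its y) x 4 mm, on which both tins start, about 150 mm apart along its y. Origin at the centre of its underside.
- stock_tray: Fixed wooden tray, 170 (its x) x 88 (its y) x 36 mm high, walls and floor 6 mm thick, with two square bays of 76 x 76 mm inside, one after the other along its x. The bay on its -x side (roughly towards the robot) is empty; the other holds a bracelet. It stands to the left or right of the bead mat. Origin at the centre of its underside.
- empty_bay (a point): Centre of the floor of the tray's empty bay, 6 mm above the table; axes as the tray's. The walls around it rise 30 mm above it. A tin has 10 mm of play on each side when square to the bay.
- cork_mat: Fixed round cork mat, 130 mm across and 5 mm thick, on the other side of the bead mat from the tray. Origin at the centre of its underside.
- bracelet: Bystander: ring of round beads, 67 mm across and 11 mm high, lying in the tray's other bay. Origin at the centre of its underside.
- bead_dish: Bystander: small white dish of beads, 50 mm across and under 20 mm high, near the far edge of the bead mat, midway along it. Origin at the centre of its underside.
- thread_spool: Bystander: tan spool, 48 mm across, 52 mm high, standing beyond the mat. Origin at the centre of its underside.
- bead_jar: Bystander: amber jar with a light wooden cap, 60 mm across, 70 mm high, standing beyond the mat. Origin at the centre of its underside.
- pliers: Bystander: small pliers with tan grips, 140 mm long, 13 mm high, lying crosswise on the table beyond the mat. Origin near their middle, on the table.
Not all that is in view belongs to the job. Leave any green look-alike of the tin_amber alone.

How it is judged:
By the outcome, as a careful person would: the job done as asked, in the order asked, and still so for the second after the job is handed in, with the robot touching nothing.
It also fails if it takes over 67 s, if anything falls off the work surface, if the arm or the gripper's body presses on something with over 40 N, if the wrist force passes 120 N, or if a joint passes its speed limit or range.

### The arm

A 6-joint arm with a two-finger parallel gripper is mounted at the origin on the work surface. World frame = base frame: x ahead of the robot, y to its left, z up, the work surface at z = 0. Lengths are in m, angles in rad, forces in N, time in s.
With the tool pointing down it reaches from about 0.275 to 0.75 m from the base axis. Payload 10.2 kg.
Tool frame: the origin (TCP) lies at the very end of the fingers, on their centre line; the grasp point (between the pads) lies 19 mm behind it; y points along the fingers, x is the direction in which the jaws open and shut, and the axes are right-handed (so a half turn about y gives the same grasp; the last joint's range is limited). The gripper opens to 88 mm and grips with 3 to 60 N. Pads are 18 mm wide; open, the fingers measure 123 mm over their backs; the gripper's body (75 mm by 187 mm) begins 45 mm behind the grasp point.
Start: joints at [-1.447, 0.313, 1.498, -0, 1.331, -0.223], TCP at [0.178, -0.494, 0.239] pointing down, gripper open.
Joint ranges: [-2.94, 2.94], [-0.97, 2.17], [0.19, 2.56], [-1.23, 4.37], [0.02, 3.11], [-2.88, 2.88]. Speed limits (rad/s): [2.39, 2.39, 3.01, 3.14, 3.14, 3.14].

### API

Orientations are given as a unit quaternion [w, x, y, z].
In Python, from workcell import monitor, eyes, arm gives the robot as it stands. The module is installed in compiled form; this text tells all that it offers.
- The arm moves only by the shell command python3 -m jog 'ROWS' [FORCE]. ROWS is JSON, a list of rows, each an object with "travel": the shift along the tool's x, y, z in units of 80 mm (1.0 is 80 mm), a list of three; "roll": the turn about the tool's y in units of pi rad (1.0 is pi rad); "gripper": the opening, from -1 (shut) to 1 (fully open). In form: [{"travel": [dx, dy, dz], "roll": roll, "gripper": gripper}, ...]. A call has 1 to 20 rows; each row is the pose to reach, as a shift and turn from the pose measured when the call began, along the tool's axes at that moment, turning the shorter way round; what a row does not reach only later rows make up. A row lasts 1/8 s, in which the tool goes at most 62.5 mm and 10.7 degrees, less where a joint would pass 70% of its speed; a pose out of reach is approached as far as the arm can. A call with a number of a shift or a turn outside -1 to 1 is refused whole. A call with a gripper value outside its range is refused whole. The fingers move at their own pace and stop on an object; FORCE is the grip in N (left out, the last holds). Time passes only in rows, so rows that repeat a pose let the fingers close. It gives the time, the measured TCP pose, the force and the opening at its end, in the units of the state.
- monitor.observe(): the state, without advancing time (a new reading comes with each control period).
- eyes.capture(name): name is "side" or "top"; returns (picture, depth): 400x640x3 uint8, red, green, blue; 400x640 float32, m along the optical axis (not along the pixel's ray), 0 where there is no reading.
- eyes.camera_params(name): a dict with "camera_matrix" (3x3 intrinsics, pixels), "k1" (the pictures are not rectified: a ray, as slopes to the right and down, at radius r is drawn at 1 + k1 r^2 times it, then the intrinsics apply), "xyz" and "orientation" of the camera in the world. Camera axes: x right, y up, looking along -z (the intrinsics and any distortion apply to the point x, -y, -z); pixel columns grow to the right and rows downward; lengths in m; the calibration is good to about 2 mm. A picture is of the moment at which its call begins. camera_params takes no time and is no camera call.
- arm.hand_in(): hands the job in, once; it reports no verdict.
The state is a dict: "clock": time; "joint_pos": joint angles; "dq": joint speeds; "joint_torque": joint torques, N m; "tool_pos": TCP position; "ee_rot": TCP orientation; "wrist_force": force on the tool from outside, world axes, zero at the start; "wrist_torque": the same for the moment, N m; "width": opening from 0.0 (shut) to 1.0 (fully open).
Only numpy, scipy, OpenCV 4.12 (cv2) and the standard library are available. Lean on these libraries where they do the work, as an engineer would, in place of code of your own. Each camera call takes 0.05 s, during which the arm holds its last target. There are 200 camera calls.

## Working session

There is one attempt and no reset: what is moved stays moved. The work goes in short steps, Python scripts to look and compute and a shell command to move; the robot and the scene stay as the last step left them, time stands still between calls to the robot, and variables do not carry over. Pictures are saved under pics/ and viewed, about 8 in all and at most 12, crops included, and the job is handed in when it is done.

```bash
mkdir -p pics
cat > h.py <<'E'
import numpy as np, cv2
from scipy.spatial.transform import Rotation as R
from workcell import monitor, eyes, arm
def rot(q): return R.from_quat([q[1],q[2],q[3],q[0]])
def cloud(name,d):
    p=eyes.camera_params(name);K=np.array(p["camera_matrix"]);k=p["k1"]
    v,u=np.mgrid[0:400,0:640]
    pts=np.stack([u,v],-1).reshape(-1,1,2).astype(float)
    s=cv2.undistortPoints(pts,K,np.array([k,0,0,0.])).reshape(400,640,2)
    P=np.stack([s[...,0]*d,-s[...,1]*d,-d],-1)
    return rot(p["orientation"]).apply(P.reshape(-1,3)).reshape(400,640,3)+np.array(p["xyz"])
E
python3 - <<'E'
from h import *
print(monitor.observe())
for n in("top","side"):
    im,d=eyes.capture(n); np.savez(n+".npz",im=im,d=d); cv2.imwrite(f"pics/{n}0.png",im[...,::-1])
    print(eyes.camera_params(n))
E
```

```text
{'clock': 0.0, 'joint_pos': array([-1.44739493e+00,  3.13440569e-01,  1.49842609e+00, -7.67975643e-06,
        1.33098811e+00, -2.23430519e-01]), 'dq': array([-0.00051516,  0.00164214, -0.00158387,  0.0005255 ,  0.00080041,
        0.0013136 ]), 'joint_torque': array([ 3.16535779e-04, -4.02214801e+01, -2.52270967e+01,  6.94236718e-02,
        3.52816901e-02, -9.17399984e-05]), 'tool_pos': array([ 0.17839928, -0.49350308,  0.23817003]), 'ee_rot': array([ 0.57910398, -0.5784457 ,  0.40652722, -0.40592459]), 'wrist_force': array([-0.04807957,  0.66913078,  0.11162103]), 'wrist_torque': array([-0.07792906, -0.03988387, -0.02934769]), 'width': 0.9999325592457894}
{'camera_matrix': array([[518.20749883,   0.        , 327.12401024],
       [  0.        , 518.20749883, 199.17651098],
       [  0.        ,   0.        ,   1.        ]]), 'k1': 0.03753442649787791, 'xyz': array([ 0.31678479, -0.0054368 ,  1.45555661]), 'orientation': array([-0.69820292, -0.05145393,  0.06000591,  0.71152264])}
{'camera_matrix': array([[402.45848603,   0.        , 317.42473315],
       [  0.        , 402.45848603, 204.34167273],
       [  0.        ,   0.        ,   1.        ]]), 'k1': 0.011609845338934763, 'xyz': array([0.16961391, 0.65156268, 0.55569989]), 'orientation': array([-0.21221013, -0.10677032,  0.46081293,  0.8551131 ])}
```

View pics/top0.png

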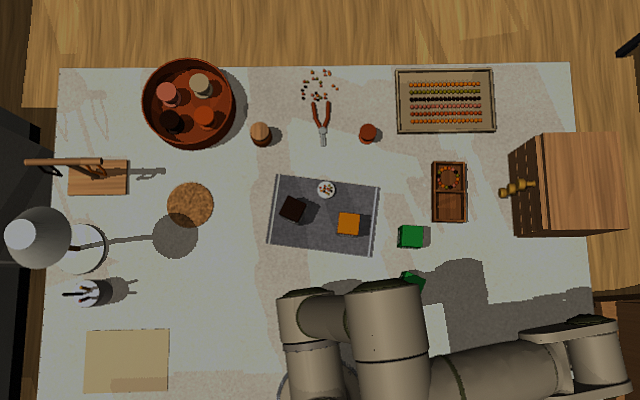

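View pics/side0.png

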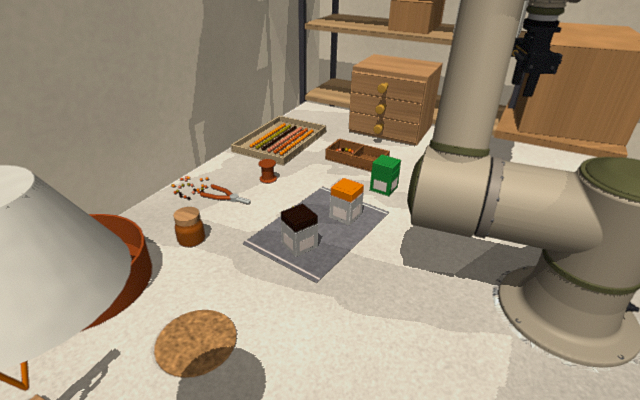

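The top view shows the brown tin at (293,208), the amber tin at (348,222), and green look-alikes at (410,236) and (412,281). The tray is at (449,192) with its empty bay at about (452,207), and the cork mat is at (190,204). The side view agrees.

Run:
```python
from h import *
z=np.load("top.npz");im,d=z["im"],z["d"];P=cloud("top",d)
def box(n,u0,u1,v0,v1,zl,zh):
    q=P[v0:v1,u0:u1].reshape(-1,3);m=(q[:,2]>zl)&(q[:,2]<zh);q=q[m]
    r=cv2.minAreaRect((q[:,:2]*1000).astype(np.float32)); print(n,len(q),np.round(r[0],1),np.round(r[1],1),round(r[2],1),"z",np.round(np.median(q[:,2]),4), "mean",q[:,:2].mean(0).round(4))
box("brown",275,315,190,228,.075,.11)
box("amber",330,370,205,240,.075,.11)
box("green1",395,430,220,255,.07,.11)
box("green2",395,430,262,300,.05,.11)
box("tray rim",425,475,155,228,.028,.045)
box("tray",425,475,155,228,.02,.045)
box("mat",300,330,230,245,-.01,.03)
hsv=cv2.cvtColor(im,cv2.COLOR_RGB2HSV)
print(hsv[195,190],hsv[220,185],hsv[180,150],hsv[240,180])
m=np.zeros((400,640),bool);m[175:235,160:222]=True
m&=(hsv[...,1]>90)
q=P[m];c,r=cv2.minEnclosingCircle((q[:,:2]*1000).astype(np.float32));print("cork",m.sum(),c,r,np.median(q[:,2]))
print("table z",np.median(P[255:300,200:260,2]),P[192,448],P[207,452])
a=cv2.resize(im[150:300,390:490],None,fx=4,fy=4,interpolation=2);b=cv2.resize(im[150:300,160:260],None,fx=4,fy=4,interpolation=2)
cv2.imwrite("pics/crop1.png",np.hstack([a,b])[...,::-1])
```

```text
brown 448 [510.1  68.2] [55.8 56.6] 63.2 z 0.0882 mean [0.5096 0.0681]
amber 446 [468.7 -79.9] [56.1 56.8] 82.4 z 0.0878 mean [ 0.4681 -0.0796]
green1 460 [ 432.8 -247.9] [56.2 56.3] 84.4 z 0.0839 mean [ 0.4323 -0.247 ]
green2 216 [ 312.9 -246.2] [57.  37.1] 65.0 z 0.0837 mean [ 0.3182 -0.2476]
tray rim 515 [ 560.1 -365.4] [ 89.2 170.8] 87.9 z 0.0353 mean [ 0.5595 -0.3654]
tray 639 [ 559.6 -365.2] [ 89.7 170.9] 87.1 z 0.034 mean [ 0.5595 -0.3656]
mat 450 [441.1  12.3] [81.6 40. ] 88.8 z 0.0038 mean [0.4409 0.0122]
[ 15 163 122] [ 14 170  54] [ 48   8 155] [19 43 83]
cork 1663 (442.2608947753906, 207.66397094726562) 247.29788208007812 0.0049909268492633885
table z -1.717120773603309e-05 [ 0.55728915 -0.36244286  0.03213162] [ 0.51761978 -0.37622704  0.01234271]
```

View pics/crop1.png

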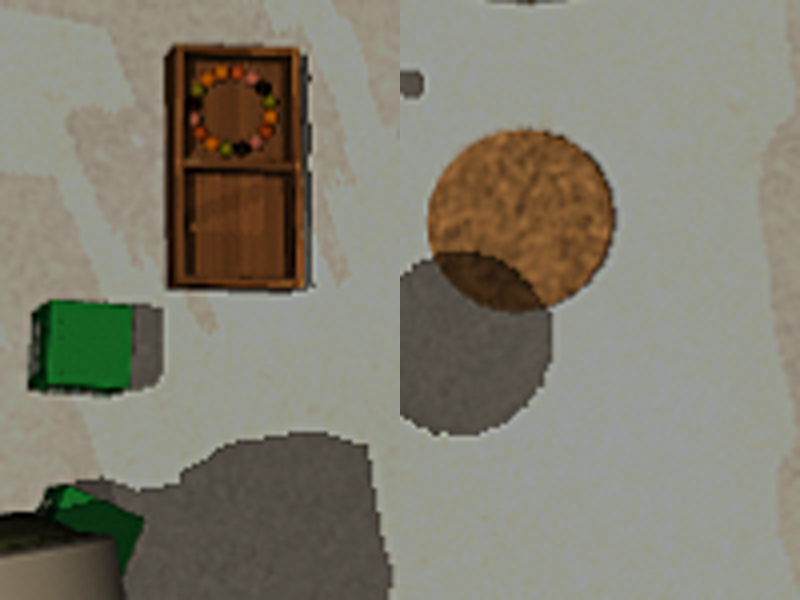

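```bash
cat >> h.py <<'E'
def go(x,y,z,yaw=None):
    """offset to target in tool units; yaw deg = desired world direction of jaw axis (mod 90)"""
    s=monitor.observe();r=rot(s["ee_rot"]);M=r.as_matrix()
    t=M.T@(np.array([x,y,z])-s["tool_pos"])
    a=np.degrees(np.arctan2(M[1,0],M[0,0]))
    out=f"t={s['clock']:.2f} pos={s['tool_pos'].round(4)} jaw={a:.1f} ydir={M[:,1].round(3)} units={(t/.08).round(3)} w={s['width']:.2f} q1,q6={s['joint_pos'][[0,5]].round(2)}"
    if yaw is not None:
        e=(yaw-a+45)%90-45; out+=f" roll(deg {e:.1f})={-e/180:.4f}"
    print(out)
E
python3 - <<'E'
from h import *
go(.469,-.080,.2,82.4)
z=np.load("top.npz");im,d=z["im"],z["d"];P=cloud("top",d)
for u,v in[(190,205),(167,205),(213,205),(190,182),(190,228)]: print(P[v,u].round(4))
q=P[155:228,425:475].reshape(-1,3);q=q[(q[:,2]>.028)&(q[:,2]<.045)]
print(cv2.boxPoints(cv2.minAreaRect((q[:,:2]*1000).astype(np.float32))))
w,V=np.linalg.eigh(np.cov(q[:,:2].T));print(np.degrees(np.arctan2(V[1,1],V[0,1])))
E
```

```text
t=0.10 pos=[ 0.1784 -0.4935  0.2382] jaw=-70.1 ydir=[-0.     0.001 -1.   ] units=[-3.626  0.483  5.173] w=1.00 q1,q6=[-1.45 -0.22] roll(deg -27.5)=0.1526
[ 0.5388  0.3625 -0.0015]
[0.5388 0.4246 0.006 ]
[ 5.374e-01  2.977e-01 -4.000e-04]
[0.6035 0.362  0.0059]
[0.4729 0.3596 0.0042]
[[ 473.19034 -406.8896 ]
 [ 643.88184 -413.05713]
 [ 647.10156 -323.9483 ]
 [ 476.41003 -317.78076]]
178.82812298000337
```

```bash
J="python3 -m jog"
python3 -m jog '[{"travel":[-0.35,0,0.5],"roll":0,"gripper":1},{"travel":[-0.7,0,1.0],"roll":0,"gripper":1},{"travel":[-0.7,0,1.0],"roll":0,"gripper":1}]' 25
python3 -m jog '[{"travel":[-0.35,0,0.5],"roll":0,"gripper":1},{"travel":[-0.7,0,1.0],"roll":0,"gripper":1},{"travel":[-0.7,0,1.0],"roll":0,"gripper":1}]'
python3 -m jog '[{"travel":[-0.35,0,0.5],"roll":0,"gripper":1},{"travel":[-0.7,0,1.0],"roll":0,"gripper":1},{"travel":[-0.7,0,1.0],"roll":0,"gripper":1}]'
python3 -m jog '[{"travel":[-0.35,0,0.5],"roll":0,"gripper":1},{"travel":[-0.7,0,1.0],"roll":0,"gripper":1},{"travel":[-0.7,0,1.0],"roll":0,"gripper":1}]'
python3 -m jog '[{"travel":[-0.35,0,0.5],"roll":0.05,"gripper":1},{"travel":[-0.7,0,1.0],"roll":0.1,"gripper":1},{"travel":[-0.7,0,1.0],"roll":0.153,"gripper":1},{"travel":[-0.7,0,1.0],"roll":0.153,"gripper":1}]'
python3 -c "
from h import *
go(.469,-.08,.15,-97.6)"
```

```text
clock: 0.48
tool_pos: [0.2359, -0.4117, 0.2384]
ee_rot: [0.58, -0.579, 0.406, -0.405]
wrist_force: [0.3, -0.4, 0.1]
width: 1.0
clock: 0.85
tool_pos: [0.2927, -0.3306, 0.2386]
ee_rot: [0.58, -0.58, 0.405, -0.404]
wrist_force: [0.5, -0.3, 0.4]
width: 1.002
clock: 1.23
tool_pos: [0.3491, -0.2499, 0.2387]
ee_rot: [0.581, -0.58, 0.404, -0.403]
wrist_force: [-0.1, -0.9, 0.2]
width: 1.001
clock: 1.6
tool_pos: [0.4053, -0.1695, 0.2387]
ee_rot: [0.581, -0.581, 0.403, -0.403]
wrist_force: [0.7, 0.1, -0.7]
width: 1.0
clock: 2.1
tool_pos: [0.4605, -0.0909, 0.2385]
ee_rot: [0.468, -0.468, 0.53, -0.529]
wrist_force: [0.5, 0.2, -0.7]
width: 1.002
t=2.10 pos=[ 0.4605 -0.0909  0.2385] jaw=-97.0 ydir=[-0.001  0.001 -1.   ] units=[-0.147  1.106  0.089] w=1.00 q1,q6=[-0.45  1.25] roll(deg -0.6)=0.0031
```

```bash
python3 -m jog '[{"travel":[-0.145,0.5,0.085],"roll":0.003,"gripper":1},{"travel":[-0.145,0.95,0.085],"roll":0.003,"gripper":1},{"travel":[-0.145,1.0,0.085],"roll":0.003,"gripper":1},{"travel":[-0.145,1.0,0.085],"roll":0.003,"gripper":1}]'
python3 - <<'E'
from h import *
go(.4685,-.08,.048,-97.6)
im,d=eyes.capture("side");cv2.imwrite("pics/side1.png",cv2.resize(im[60:300,200:520],None,fx=2.4,fy=2.4)[...,::-1])
E
```

```text
clock: 2.6
tool_pos: [0.4689, -0.0813, 0.1595]
ee_rot: [0.466, -0.466, 0.532, -0.532]
wrist_force: [0.3, 0.3, 0.0]
width: 1.001
t=2.60 pos=[ 0.4689 -0.0813  0.1595] jaw=-97.6 ydir=[ 0.  0. -1.] units=[-0.015  1.394 -0.008] w=1.00 q1,q6=[-0.42  1.28] roll(deg -0.0)=0.0001
```

View pics/side1.png

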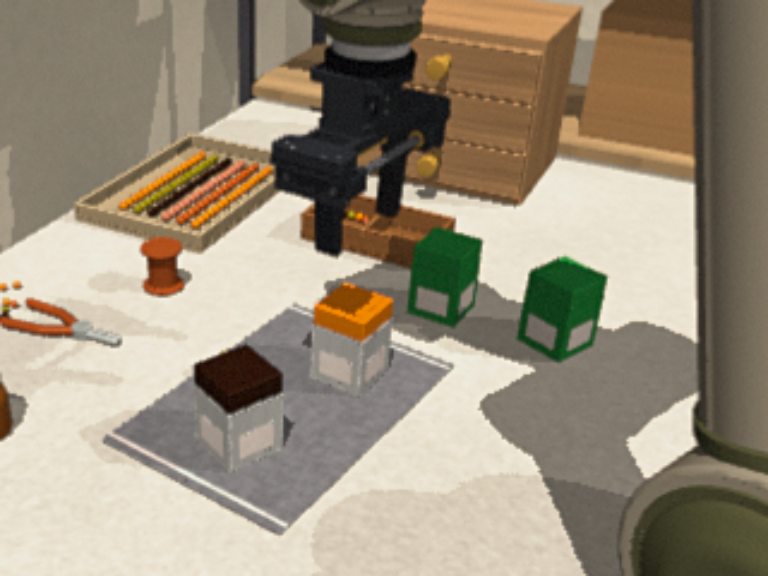

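The gripper sits over the amber tin, at crop (352,330), with its jaws along the tin's sides. I'll descend, grip, lift 8 cm and weigh it.

```bash
python3 -m jog '[{"travel":[-0.015,0.4,-0.008],"roll":0,"gripper":1},{"travel":[-0.015,0.8,-0.008],"roll":0,"gripper":1},{"travel":[-0.015,0.8,-0.008],"roll":0,"gripper":1}]'
python3 -m jog '[{"travel":[0,0.3,0],"roll":0,"gripper":1},{"travel":[0,0.595,0],"roll":0,"gripper":1},{"travel":[0,0.595,0],"roll":0,"gripper":1},{"travel":[0,0.595,0],"roll":0,"gripper":-1},{"travel":[0,0.595,0],"roll":0,"gripper":-1},{"travel":[0,0.595,0],"roll":0,"gripper":-1},{"travel":[0,0.595,0],"roll":0,"gripper":-1},{"travel":[0,0.595,0],"roll":0,"gripper":-1},{"travel":[0,0.595,0],"roll":0,"gripper":-1}]' 26
python3 -c "
from h import *
go(.4685,-.08,.048,-97.6);print(monitor.observe()['wrist_force'])"
```

```text
clock: 3.02
tool_pos: [0.4685, -0.0801, 0.0957]
ee_rot: [0.466, -0.466, 0.532, -0.532]
wrist_force: [0.9, -0.0, 1.0]
width: 1.0
clock: 4.15
tool_pos: [0.4687, -0.08, 0.0486]
ee_rot: [0.466, -0.466, 0.532, -0.532]
wrist_force: [-1.2, 1.9, 5.9]
width: 0.633
t=4.15 pos=[ 0.4687 -0.08    0.0486] jaw=-97.6 ydir=[ 0.  0. -1.] units=[-0.     0.008 -0.002] w=0.63 q1,q6=[-0.42  1.29] roll(deg -0.0)=0.0002
[-1.15566175  1.86460634  5.86684975]
```

```bash
python3 -m jog '[{"travel":[0,-0.15,0],"roll":0,"gripper":-1},{"travel":[0,-0.4,0],"roll":0,"gripper":-1},{"travel":[0,-0.7,0],"roll":0,"gripper":-1},{"travel":[0,-0.9,0],"roll":0,"gripper":-1},{"travel":[0,-0.9,0],"roll":0,"gripper":-1},{"travel":[0,-0.9,0],"roll":0,"gripper":-1},{"travel":[0,-0.9,0],"roll":0,"gripper":-1}]'
python3 - <<'E'
from h import *
F=[]
for i in range(16):
    im,d=eyes.capture("side");s=monitor.observe();F.append(np.r_[s["wrist_force"],s["joint_torque"][1:3]])
print(np.mean(F,0),np.std(F,0))
cv2.imwrite("pics/side2.png",cv2.resize(im[60:300,200:520],None,fx=2,fy=2)[...,::-1])
go(.4685,-.08,.0486,-97.6)
E
```

```text
clock: 5.03
tool_pos: [0.4683, -0.0799, 0.1199]
ee_rot: [0.466, -0.466, 0.532, -0.531]
wrist_force: [-0.5, -0.2, -1.7]
width: 0.627
[ -0.20944845  -0.0476488   -2.53972457 -38.67472373 -22.00662039] [0.44810432 0.51633277 0.33629396 0.03596991 0.01996689]
t=5.83 pos=[ 0.4686 -0.0801  0.1206] jaw=-97.6 ydir=[ 0.     0.001 -1.   ] units=[-0.     0.9   -0.002] w=0.64 q1,q6=[-0.42  1.29] roll(deg -0.0)=0.0002
```

View pics/side2.png

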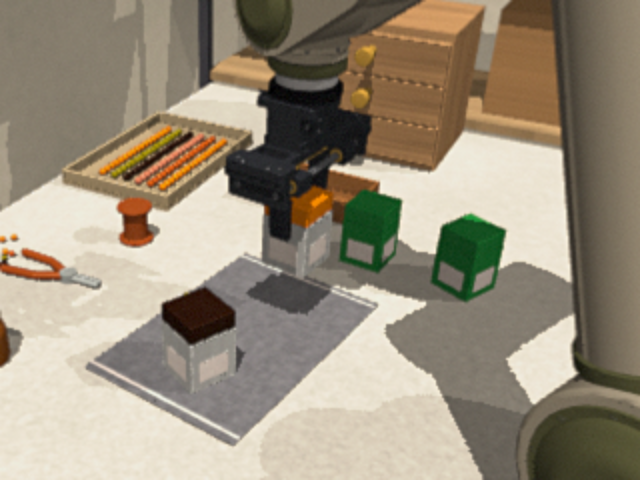

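The picture shows the amber tin held upright above the mat, with its shadow clear below. It weighs about 2.5 N, so it looks like the light one. I'll set it down and go to the brown tin.

```bash
python3 -m jog '[{"travel":[0,0.3,0],"roll":0,"gripper":-1},{"travel":[0,0.6,0],"roll":0,"gripper":-1},{"travel":[0,0.75,0],"roll":0,"gripper":-1},{"travel":[0,0.82,0],"roll":0,"gripper":-1},{"travel":[0,0.86,0],"roll":0,"gripper":-1},{"travel":[0,0.89,0],"roll":0,"gripper":-1},{"travel":[0,0.9,0],"roll":0,"gripper":-1},{"travel":[0,0.9,0],"roll":0,"gripper":-1},{"travel":[0,0.9,0],"roll":0,"gripper":-1}]'
python3 -m jog '[{"travel":[0,0,0],"roll":0,"gripper":0.5},{"travel":[0,0,0],"roll":0,"gripper":1},{"travel":[0,0,0],"roll":0,"gripper":1},{"travel":[0,0,0],"roll":0,"gripper":1},{"travel":[0,-0.3,0],"roll":0,"gripper":1},{"travel":[0,-0.7,0],"roll":0,"gripper":1},{"travel":[0,-1,0],"roll":0,"gripper":1},{"travel":[0,-1,0],"roll":0,"gripper":1}]'
python3 -c "
from h import *
go(.510,.068,.160,-116.8)"
```

```text
clock: 6.95
tool_pos: [0.4687, -0.08, 0.0488]
ee_rot: [-0.466, 0.466, -0.532, 0.532]
wrist_force: [0.4, -0.1, -2.6]
width: 0.634
clock: 7.95
tool_pos: [0.4694, -0.0803, 0.1299]
ee_rot: [-0.467, 0.465, -0.531, 0.533]
wrist_force: [-0.5, 0.7, -0.7]
width: 1.005
t=7.95 pos=[ 0.4694 -0.0803  0.1299] jaw=-97.6 ydir=[ 0.004 -0.001 -1.   ] units=[-1.905 -0.377  0.261] w=1.00 q1,q6=[-0.42  1.29] roll(deg -19.2)=0.1069
```

```bash
python3 -m jog '[{"travel":[-0.4,-0.3,0.06],"roll":0,"gripper":1},{"travel":[-0.95,-0.37,0.13],"roll":0,"gripper":1},{"travel":[-0.95,-0.37,0.13],"roll":0,"gripper":1}]'
python3 -m jog '[{"travel":[-0.5,0,0.06],"roll":0.05,"gripper":1},{"travel":[-0.95,0,0.13],"roll":0.107,"gripper":1},{"travel":[-0.95,0,0.13],"roll":0.107,"gripper":1},{"travel":[-0.95,0,0.13],"roll":0.107,"gripper":1}]'
python3 - <<'E'
from h import *
im,d=eyes.capture("side");cv2.imwrite("pics/side3.png",cv2.resize(im[60:300,200:520],None,fx=2,fy=2)[...,::-1])
go(.510,.068,.048,-116.8)
E
```

```text
clock: 8.32
tool_pos: [0.4896, -0.0044, 0.1586]
ee_rot: [-0.467, 0.466, -0.53, 0.532]
wrist_force: [-0.8, -0.6, -0.7]
width: 1.004
clock: 8.82
tool_pos: [0.5092, 0.0686, 0.1577]
ee_rot: [-0.372, 0.372, -0.601, 0.602]
wrist_force: [-0.1, -0.6, -0.2]
width: 1.0
t=8.88 pos=[0.5093 0.0684 0.158 ] jaw=-116.6 ydir=[ 0.002 -0.001 -1.   ] units=[1.000e-03 1.375e+00 8.000e-03] w=1.00 q1,q6=[-0.09  1.94] roll(deg -0.2)=0.0012
```

View pics/side3.png

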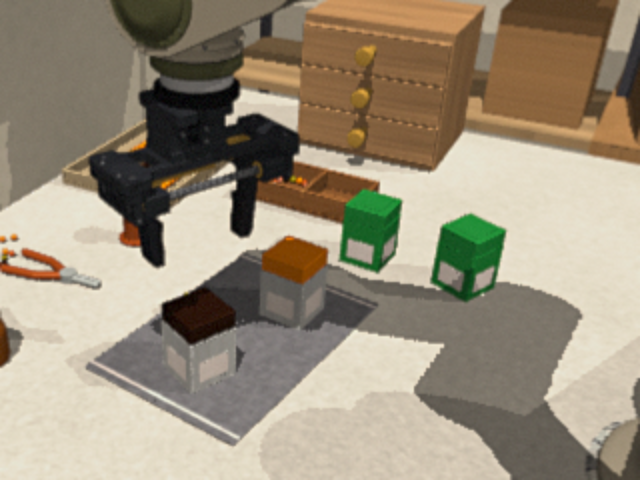

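The amber tin is back upright on the mat at crop (293,285). The gripper is over the brown tin at (200,340) with its jaws along the sides.

```bash
python3 -m jog '[{"travel":[0,0.4,0.008],"roll":0.001,"gripper":1},{"travel":[0,0.8,0.008],"roll":0.001,"gripper":1},{"travel":[0,0.8,0.008],"roll":0.001,"gripper":1}]'
python3 -m jog '[{"travel":[0,0.3,0],"roll":0,"gripper":1},{"travel":[0,0.58,0],"roll":0,"gripper":1},{"travel":[0,0.58,0],"roll":0,"gripper":1},{"travel":[0,0.58,0],"roll":0,"gripper":-1},{"travel":[0,0.58,0],"roll":0,"gripper":-1},{"travel":[0,0.58,0],"roll":0,"gripper":-1},{"travel":[0,0.58,0],"roll":0,"gripper":-1},{"travel":[0,0.58,0],"roll":0,"gripper":-1},{"travel":[0,0.58,0],"roll":0,"gripper":-1}]' 28
python3 -m jog '[{"travel":[0,-0.15,0],"roll":0,"gripper":-1},{"travel":[0,-0.4,0],"roll":0,"gripper":-1},{"travel":[0,-0.7,0],"roll":0,"gripper":-1},{"travel":[0,-0.9,0],"roll":0,"gripper":-1},{"travel":[0,-0.9,0],"roll":0,"gripper":-1},{"travel":[0,-0.9,0],"roll":0,"gripper":-1},{"travel":[0,-0.9,0],"roll":0,"gripper":-1}]'
python3 - <<'E'
from h import *
F=[]
for i in range(16):
    im,d=eyes.capture("side");s=monitor.observe();F.append(s["wrist_force"])
print(np.mean(F,0),np.std(F,0))
go(.510,.068,.048,-116.8)
E
```

```text
clock: 9.25
tool_pos: [0.5087, 0.0671, 0.0924]
ee_rot: [0.37, -0.372, 0.603, -0.602]
wrist_force: [1.0, -0.3, 0.4]
width: 1.0
clock: 10.38
tool_pos: [0.5092, 0.0674, 0.0467]
ee_rot: [0.37, -0.371, 0.602, -0.602]
wrist_force: [1.0, 3.3, 6.5]
width: 0.631
clock: 11.25
tool_pos: [0.5089, 0.0674, 0.1179]
ee_rot: [0.37, -0.371, 0.603, -0.602]
wrist_force: [-0.2, -0.2, -5.3]
width: 0.631
[ 0.13887782  0.01025831 -5.38810646] [0.34265586 0.41740414 0.4335702 ]
t=12.05 pos=[0.5093 0.0674 0.1187] jaw=-116.8 ydir=[-0.001 -0.    -1.   ] units=[-0.011  0.884  0.005] w=0.63 q1,q6=[-0.1   1.94] roll(deg -0.0)=0.0001
```

The brown tin reads 5.4 N against 2.5 N for amber, so brown is the heavy one. I'll set it down, release it, grip it again and take it to the tray.

```bash
python3 -m jog '[{"travel":[0,0.3,0],"roll":0,"gripper":-1},{"travel":[0,0.6,0],"roll":0,"gripper":-1},{"travel":[0,0.75,0],"roll":0,"gripper":-1},{"travel":[0,0.82,0],"roll":0,"gripper":-1},{"travel":[0,0.86,0],"roll":0,"gripper":-1},{"travel":[0,0.89,0],"roll":0,"gripper":-1},{"travel":[0,0.905,0],"roll":0,"gripper":-1},{"travel":[0,0.905,0],"roll":0,"gripper":-1},{"travel":[0,0.905,0],"roll":0,"gripper":-1}]'
python3 -m jog '[{"travel":[0,0,0],"roll":0,"gripper":0.6},{"travel":[0,0,0],"roll":0,"gripper":0.6},{"travel":[0,0,0],"roll":0,"gripper":0.6},{"travel":[0,0,0],"roll":0,"gripper":0.6},{"travel":[0,0,0],"roll":0,"gripper":0.6},{"travel":[0,0,0],"roll":0,"gripper":-1},{"travel":[0,0,0],"roll":0,"gripper":-1},{"travel":[0,0,0],"roll":0,"gripper":-1},{"travel":[0,0,0],"roll":0,"gripper":-1},{"travel":[0,0,0],"roll":0,"gripper":-1},{"travel":[0,0,0],"roll":0,"gripper":-1}]'
python3 -m jog '[{"travel":[0,-0.15,0],"roll":0,"gripper":-1},{"travel":[0,-0.4,0],"roll":0,"gripper":-1},{"travel":[0,-0.7,0],"roll":0,"gripper":-1},{"travel":[0,-1,0],"roll":0,"gripper":-1},{"travel":[0,-1,0],"roll":0,"gripper":-1}]'
python3 -m jog '[{"travel":[0,-0.3,0],"roll":-0.04,"gripper":-1},{"travel":[0,-0.6,0],"roll":-0.08,"gripper":-1},{"travel":[0,-0.9,0],"roll":-0.12,"gripper":-1},{"travel":[0,-0.9,0],"roll":-0.14,"gripper":-1},{"travel":[0,-0.9,0],"roll":-0.14,"gripper":-1},{"travel":[0,-0.9,0],"roll":-0.14,"gripper":-1}]'
python3 -c "
from h import *
go(.519,-.364,.2,-91.6)"
```

```text
clock: 13.18
tool_pos: [0.5095, 0.0674, 0.0467]
ee_rot: [-0.371, 0.371, -0.602, 0.602]
wrist_force: [-0.6, -0.3, -0.5]
width: 0.635
clock: 14.55
tool_pos: [0.5095, 0.0673, 0.0467]
ee_rot: [-0.371, 0.371, -0.602, 0.602]
wrist_force: [0.4, -0.5, -0.5]
width: 0.63
clock: 15.18
tool_pos: [0.5101, 0.0674, 0.1281]
ee_rot: [-0.371, 0.37, -0.602, 0.603]
wrist_force: [0.7, -0.3, -6.3]
width: 0.63
clock: 15.92
tool_pos: [0.5095, 0.0674, 0.1992]
ee_rot: [-0.493, 0.493, -0.507, 0.507]
wrist_force: [0.2, -0.6, -5.9]
width: 0.633
t=15.93 pos=[0.5095 0.0674 0.1992] jaw=-91.6 ydir=[ 0.001 -0.    -1.   ] units=[ 5.387 -0.009  0.273] w=0.63 q1,q6=[-0.1  1.5] roll(deg 0.0)=-0.0002
```

```bash
python3 -m jog '[{"travel":[0.4,0,0.02],"roll":0,"gripper":-1},{"travel":[0.9,0,0.045],"roll":0,"gripper":-1},{"travel":[0.9,0,0.045],"roll":0,"gripper":-1}]'
python3 -m jog '[{"travel":[0.5,0,0.02],"roll":0,"gripper":-1},{"travel":[0.95,0,0.045],"roll":0,"gripper":-1},{"travel":[0.95,0,0.045],"roll":0,"gripper":-1}]'
python3 -m jog '[{"travel":[0.5,0,0.02],"roll":0,"gripper":-1},{"travel":[0.95,0,0.045],"roll":0,"gripper":-1},{"travel":[0.95,0,0.045],"roll":0,"gripper":-1}]'
python3 -m jog '[{"travel":[0.5,0,0.02],"roll":0,"gripper":-1},{"travel":[0.95,0,0.045],"roll":0,"gripper":-1},{"travel":[0.95,0,0.045],"roll":0,"gripper":-1},{"travel":[0.95,0,0.045],"roll":0,"gripper":-1}]'
python3 - <<'E'
from h import *
go(.519,-.364,.12,-91.6)
z=np.load("top.npz");P=cloud("top",z["d"])
q=P[130:240,485:630].reshape(-1,3);q=q[q[:,2]>.05]; print(q.min(0),q.max(0), np.percentile(q[:,1],[95,99,100]))
E
```

```text
clock: 16.3
tool_pos: [0.5109, -0.0066, 0.1986]
ee_rot: [-0.492, 0.492, -0.508, 0.508]
wrist_force: [-1.4, 0.7, -6.1]
width: 0.636
clock: 16.68
tool_pos: [0.512, -0.0837, 0.1982]
ee_rot: [0.491, -0.491, 0.509, -0.509]
wrist_force: [-1.1, 0.8, -5.1]
width: 0.631
clock: 17.05
tool_pos: [0.5129, -0.1604, 0.1977]
ee_rot: [0.49, -0.491, 0.51, -0.509]
wrist_force: [-0.5, 1.0, -6.7]
width: 0.634
clock: 17.55
tool_pos: [0.5139, -0.2348, 0.1974]
ee_rot: [0.491, -0.491, 0.51, -0.508]
wrist_force: [-0.3, -0.5, -5.4]
width: 0.631
t=17.55 pos=[ 0.5139 -0.2348  0.1974] jaw=-92.1 ydir=[-0.002  0.001 -1.   ] units=[1.613 0.965 0.126] w=0.63 q1,q6=[-0.64  0.97] roll(deg 0.5)=-0.0029
[ 0.31678479 -0.74271485  0.05011494] [ 0.67214193 -0.0054368   1.45555661] [-0.53918508 -0.49697347 -0.0054368 ]
```

```bash
python3 -m jog '[{"travel":[0.4,0,0.03],"roll":0,"gripper":-1},{"travel":[0.8,0,0.06],"roll":-0.003,"gripper":-1},{"travel":[0.8,0,0.06],"roll":-0.003,"gripper":-1}]'
python3 -m jog '[{"travel":[0.4,0.2,0.03],"roll":0,"gripper":-1},{"travel":[0.82,0.6,0.06],"roll":0,"gripper":-1},{"travel":[0.82,0.85,0.06],"roll":0,"gripper":-1},{"travel":[0.82,0.85,0.06],"roll":0,"gripper":-1},{"travel":[0.82,0.85,0.06],"roll":0,"gripper":-1}]'
python3 - <<'E'
from h import *
go(.519,-.364,.0487,-91.6)
im,d=eyes.capture("side");a=cv2.resize(im[100:220,280:440],None,fx=4,fy=4,interpolation=2)
im,d=eyes.capture("top");np.savez("top1.npz",im=im,d=d);cv2.imwrite("pics/p4.png",a[...,::-1])
P=cloud("top",d);q=P[150:235,425:480].reshape(-1,3);q=q[(q[:,2]>.02)&(q[:,2]<.045)];print(len(q))
go(.519,-.364,.0487,-91.6)
E
```

```text
clock: 17.92
tool_pos: [0.5164, -0.299, 0.197]
ee_rot: [0.493, -0.493, 0.508, -0.506]
wrist_force: [-0.1, 0.7, -5.7]
width: 0.627
clock: 18.55
tool_pos: [0.5201, -0.3637, 0.1302]
ee_rot: [0.493, -0.493, 0.507, -0.506]
wrist_force: [0.7, -0.7, -4.3]
width: 0.633
t=18.55 pos=[ 0.5201 -0.3637  0.1302] jaw=-91.5 ydir=[-0.001  0.001 -1.   ] units=[ 0.005  1.019 -0.013] w=0.63 q1,q6=[-0.79  0.8 ] roll(deg -0.1)=0.0004
136
t=18.65 pos=[ 0.52   -0.3641  0.1304] jaw=-91.6 ydir=[-0.  0. -1.] units=[-1.000e-03  1.021e+00 -1.200e-02] w=0.63 q1,q6=[-0.8  0.8] roll(deg -0.0)=0.0003
```

View pics/p4.png

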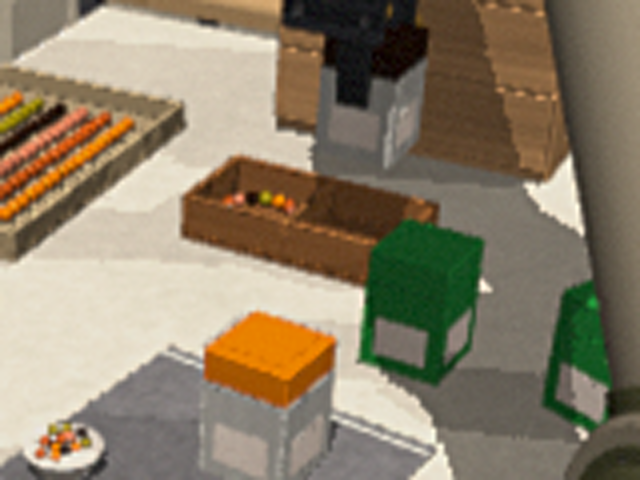

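The brown tin hangs upright above the empty bay: tin at crop (370,110), bay at (370,220). I'll lower it slowly.

```bash
python3 -m jog '[{"travel":[0,0.2,-0.01],"roll":0,"gripper":-1},{"travel":[0,0.4,-0.01],"roll":0,"gripper":-1},{"travel":[0,0.6,-0.01],"roll":0,"gripper":-1},{"travel":[0,0.8,-0.01],"roll":0,"gripper":-1},{"travel":[0,0.8,-0.01],"roll":0,"gripper":-1},{"travel":[0,0.8,-0.01],"roll":0,"gripper":-1}]'
python3 -m jog '[{"travel":[0,0.08,0],"roll":0,"gripper":-1},{"travel":[0,0.15,0],"roll":0,"gripper":-1},{"travel":[0,0.19,0],"roll":0,"gripper":-1},{"travel":[0,0.205,0],"roll":0,"gripper":-1},{"travel":[0,0.215,0],"roll":0,"gripper":-1},{"travel":[0,0.22,0],"roll":0,"gripper":-1},{"travel":[0,0.22,0],"roll":0,"gripper":-1},{"travel":[0,0.22,0],"roll":0,"gripper":-1}]'
python3 -c "
from h import *
go(.519,-.364,.0487,-91.6)"
```

```text
clock: 19.4
tool_pos: [0.5194, -0.3644, 0.0668]
ee_rot: [-0.493, 0.493, -0.507, 0.507]
wrist_force: [-0.4, -0.1, -5.8]
width: 0.631
clock: 20.4
tool_pos: [0.5194, -0.3644, 0.0493]
ee_rot: [-0.493, 0.493, -0.506, 0.507]
wrist_force: [0.2, 0.9, -5.7]
width: 0.628
t=20.40 pos=[ 0.5194 -0.3644  0.0493] jaw=-91.6 ydir=[ 0.    -0.001 -1.   ] units=[-0.005  0.007 -0.005] w=0.63 q1,q6=[-0.8  0.8] roll(deg -0.0)=0.0002
```

Not seated yet. I'll lower it about another millimetre.

```bash
python3 -m jog '[{"travel":[0,0.005,0],"roll":0,"gripper":-1},{"travel":[0,0.01,0],"roll":0,"gripper":-1},{"travel":[0,0.012,0],"roll":0,"gripper":-1},{"travel":[0,0.012,0],"roll":0,"gripper":-1},{"travel":[0,0.012,0],"roll":0,"gripper":-1}]'
python3 - <<'E'
from h import *
go(.519,-.364,.0487,-91.6)
F=[]
for i in range(4): eyes.capture("top");F.append(monitor.observe()["wrist_force"])
print(np.mean(F,0))
E
```

```text
clock: 21.02
tool_pos: [0.5195, -0.3645, 0.0489]
ee_rot: [-0.493, 0.493, -0.506, 0.507]
wrist_force: [-2.8, 3.3, 4.0]
width: 0.631
t=21.02 pos=[ 0.5195 -0.3645  0.0489] jaw=-91.6 ydir=[ 0.001 -0.001 -1.   ] units=[-0.006  0.002 -0.007] w=0.63 q1,q6=[-0.8  0.8] roll(deg -0.0)=0.0003
[-3.2643173   3.36121766  5.1312527 ]
```

Seated. I'll release it, lift away and go back to the amber tin.

```bash
python3 -m jog '[{"travel":[0,0,0],"roll":0,"gripper":0.3},{"travel":[0,0,0],"roll":0,"gripper":0.7},{"travel":[0,0,0],"roll":0,"gripper":0.7},{"travel":[0,0,0],"roll":0,"gripper":0.7},{"travel":[0,-0.3,0],"roll":0,"gripper":0.7},{"travel":[0,-0.7,0],"roll":0,"gripper":0.7},{"travel":[0,-1,0],"roll":0,"gripper":0.7},{"travel":[0,-1,0],"roll":0,"gripper":0.7}]'
python3 -m jog '[{"travel":[0,-0.6,0],"roll":0,"gripper":1},{"travel":[-0.4,-0.6,-0.07],"roll":0,"gripper":1},{"travel":[-0.95,-0.6,-0.17],"roll":0,"gripper":1},{"travel":[-0.95,-0.6,-0.17],"roll":0,"gripper":1}]'
python3 -m jog '[{"travel":[-0.5,0,-0.09],"roll":0,"gripper":1},{"travel":[-0.98,0,-0.18],"roll":0,"gripper":1},{"travel":[-0.98,0,-0.18],"roll":0,"gripper":1}]'
python3 -m jog '[{"travel":[-0.5,0,-0.09],"roll":0,"gripper":1},{"travel":[-0.98,0,-0.18],"roll":0.03,"gripper":1},{"travel":[-0.98,0,-0.18],"roll":0.033,"gripper":1},{"travel":[-0.98,0,-0.18],"roll":0.033,"gripper":1}]'
python3 - <<'E'
from h import *
go(.4687,-.08,.140,-97.6)
im,d=eyes.capture("top");P=cloud("top",d)
for n,u0,u1,v0,v1 in(("brown",430,485,180,235),("amber",330,372,203,242)):
    q=P[v0:v1,u0:u1].reshape(-1,3);q=q[(q[:,2]>.075)&(q[:,2]<.11)]
    if len(q)>9: r=cv2.minAreaRect((q[:,:2]*1000).astype(np.float32));print(n,len(q),np.round(r[0],1),np.round(r[1],1),r[2],np.median(q[:,2]),np.ptp(q[:,2]))
cv2.imwrite("pics/top5.png",cv2.resize(im[120:320,260:520],None,fx=2.5,fy=2.5)[...,::-1])
E
```

```text
clock: 22.22
tool_pos: [0.52, -0.3649, 0.1304]
ee_rot: [-0.493, 0.493, -0.505, 0.508]
wrist_force: [0.3, -0.1, -0.3]
width: 0.852
clock: 22.72
tool_pos: [0.508, -0.2859, 0.177]
ee_rot: [-0.494, 0.494, -0.505, 0.507]
wrist_force: [-0.1, -0.3, 0.7]
width: 1.0
clock: 23.1
tool_pos: [0.4953, -0.206, 0.1761]
ee_rot: [-0.494, 0.494, -0.505, 0.506]
wrist_force: [0.4, -0.1, -0.9]
width: 0.998
clock: 23.6
tool_pos: [0.4831, -0.1286, 0.1758]
ee_rot: [-0.467, 0.468, -0.53, 0.531]
wrist_force: [-0.1, 0.3, -0.4]
width: 1.0
t=23.60 pos=[ 0.4831 -0.1286  0.1758] jaw=-97.2 ydir=[ 0.    -0.001 -1.   ] units=[-0.581  0.446 -0.256] w=1.00 q1,q6=[-0.49  1.2 ] roll(deg -0.4)=0.0020
brown 460 [ 519.1 -363.9] [56.9 56.2] 87.57011413574219 0.08964405530429354 0.02463704217631557
```

View pics/top5.png

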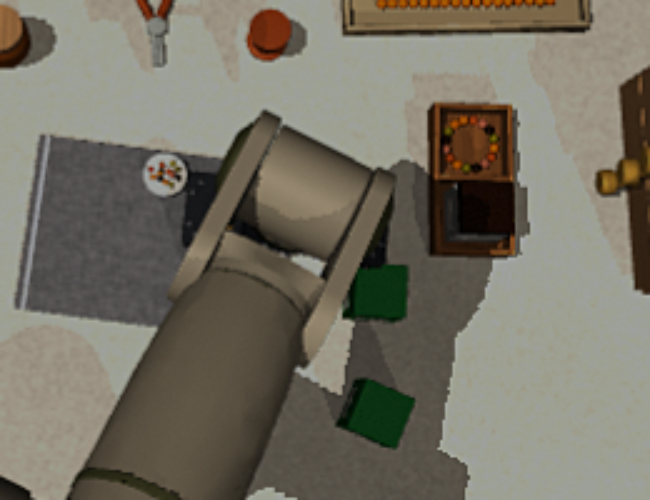

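The brown tin stands in the empty bay at crop (485,210). Its top is at 0.0896 m where 0.090 m is expected. Now I'll grasp the amber tin again.

```bash
python3 -m jog '[{"travel":[-0.4,0.1,-0.18],"roll":0.002,"gripper":1},{"travel":[-0.58,0.3,-0.256],"roll":0.002,"gripper":1},{"travel":[-0.58,0.446,-0.256],"roll":0.002,"gripper":1},{"travel":[-0.58,0.446,-0.256],"roll":0.002,"gripper":1},{"travel":[-0.58,0.446,-0.256],"roll":0.002,"gripper":1}]'
python3 - <<'E'
from h import *
go(.4687,-.08,.048,-97.6)
im,d=eyes.capture("side");cv2.imwrite("pics/side6.png",cv2.resize(im[80:260,240:480],None,fx=2.4,fy=2.4)[...,::-1])
E
```

```text
clock: 24.28
tool_pos: [0.4691, -0.0811, 0.1403]
ee_rot: [-0.465, 0.465, -0.532, 0.533]
wrist_force: [-0.4, -0.6, -0.3]
width: 0.996
t=24.27 pos=[ 0.4691 -0.0811  0.1403] jaw=-97.7 ydir=[ 0.001 -0.002 -1.   ] units=[-0.014  1.154 -0.008] w=1.00 q1,q6=[-0.42  1.29] roll(deg 0.1)=-0.0005
```

View pics/side6.png

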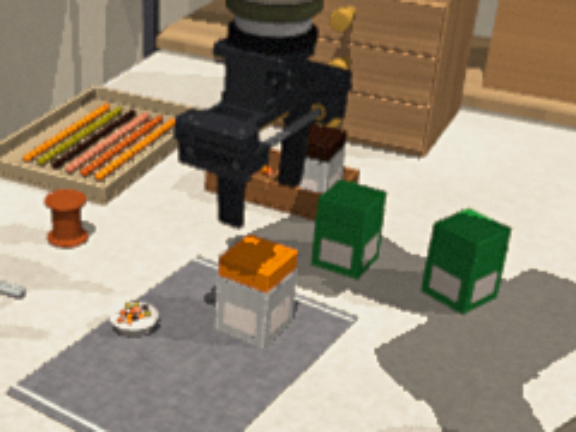

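The gripper is squarely over the amber tin at crop (257,290), and the brown tin stands upright in the tray behind it.

```bash
python3 -m jog '[{"travel":[-0.014,0.4,-0.008],"roll":0,"gripper":1},{"travel":[-0.014,0.7,-0.008],"roll":0,"gripper":1},{"travel":[-0.014,0.7,-0.008],"roll":0,"gripper":1}]'
python3 -m jog '[{"travel":[0,0.3,0],"roll":0,"gripper":1},{"travel":[0,0.45,0],"roll":0,"gripper":1},{"travel":[0,0.45,0],"roll":0,"gripper":1},{"travel":[0,0.45,0],"roll":0,"gripper":-1},{"travel":[0,0.45,0],"roll":0,"gripper":-1},{"travel":[0,0.45,0],"roll":0,"gripper":-1},{"travel":[0,0.45,0],"roll":0,"gripper":-1},{"travel":[0,0.45,0],"roll":0,"gripper":-1},{"travel":[0,0.45,0],"roll":0,"gripper":-1}]' 26
python3 -m jog '[{"travel":[0,-0.15,0],"roll":0,"gripper":-1},{"travel":[0,-0.4,0],"roll":0,"gripper":-1},{"travel":[0,-0.7,0],"roll":0,"gripper":-1},{"travel":[0,-1,0],"roll":0,"gripper":-1},{"travel":[0,-1,0],"roll":0,"gripper":-1}]'
python3 -c "
from h import *
go(.5385,.361,.15,-97.6)"
```

```text
clock: 24.7
tool_pos: [0.4682, -0.0799, 0.0837]
ee_rot: [0.465, -0.466, 0.532, -0.532]
wrist_force: [-0.0, 0.1, 0.7]
width: 1.002
clock: 25.82
tool_pos: [0.4683, -0.08, 0.048]
ee_rot: [-0.465, 0.466, -0.532, 0.533]
wrist_force: [-1.0, 0.9, 5.4]
width: 0.636
clock: 26.45
tool_pos: [0.4689, -0.0801, 0.1293]
ee_rot: [-0.465, 0.465, -0.531, 0.533]
wrist_force: [-0.4, 0.3, -3.2]
width: 0.633
t=26.45 pos=[ 0.4689 -0.0801  0.1293] jaw=-97.7 ydir=[ 0.002 -0.002 -1.   ] units=[-5.58  -0.268  0.125] w=0.63 q1,q6=[-0.42  1.29] roll(deg 0.1)=-0.0005
```

```bash
python3 -m jog '[{"travel":[-0.3,-0.25,0.01],"roll":0,"gripper":-1},{"travel":[-0.9,-0.27,0.02],"roll":0,"gripper":-1},{"travel":[-0.9,-0.27,0.02],"roll":0,"gripper":-1}]'
python3 -m jog '[{"travel":[-0.5,0,0.01],"roll":0,"gripper":-1},{"travel":[-0.95,0,0.02],"roll":0,"gripper":-1},{"travel":[-0.95,0,0.02],"roll":0,"gripper":-1}]'
python3 -m jog '[{"travel":[-0.5,0,0.01],"roll":0,"gripper":-1},{"travel":[-0.95,0,0.02],"roll":0,"gripper":-1},{"travel":[-0.95,0,0.02],"roll":0,"gripper":-1}]'
python3 -m jog '[{"travel":[-0.5,0,0.01],"roll":0,"gripper":-1},{"travel":[-0.95,0,0.02],"roll":0,"gripper":-1},{"travel":[-0.95,0,0.02],"roll":0,"gripper":-1}]'
python3 -m jog '[{"travel":[-0.5,0,0.01],"roll":0,"gripper":-1},{"travel":[-0.9,0,0.02],"roll":0,"gripper":-1},{"travel":[-0.9,0,0.02],"roll":0,"gripper":-1},{"travel":[-0.9,0,0.02],"roll":0,"gripper":-1}]'
python3 -c "
from h import *
go(.5385,.361,.11,-97.6)"
```

```text
clock: 26.82
tool_pos: [0.4797, -0.0066, 0.1498]
ee_rot: [-0.466, 0.466, -0.531, 0.532]
wrist_force: [0.0, 0.1, -2.5]
width: 0.634
clock: 27.2
tool_pos: [0.4907, 0.0697, 0.1487]
ee_rot: [-0.466, 0.467, -0.531, 0.531]
wrist_force: [0.1, -0.3, -3.8]
width: 0.628
clock: 27.58
tool_pos: [0.5018, 0.1453, 0.1476]
ee_rot: [0.466, -0.468, 0.531, -0.53]
wrist_force: [0.1, -0.1, -2.4]
width: 0.633
clock: 27.95
tool_pos: [0.5131, 0.2205, 0.1467]
ee_rot: [0.466, -0.469, 0.531, -0.53]
wrist_force: [-0.2, -0.3, -3.5]
width: 0.633
clock: 28.45
tool_pos: [0.5238, 0.2899, 0.1461]
ee_rot: [0.465, -0.469, 0.531, -0.53]
wrist_force: [0.3, -0.2, -2.7]
width: 0.635
t=28.45 pos=[0.5238 0.2899 0.1461] jaw=-97.3 ydir=[-0.005 -0.003 -1.   ] units=[-0.907  0.448  0.071] w=0.64 q1,q6=[0.31 2.01] roll(deg -0.3)=0.0018
```

```bash
python3 -m jog '[{"travel":[-0.4,0,0.03],"roll":0,"gripper":-1},{"travel":[-0.9,0.2,0.07],"roll":0.002,"gripper":-1},{"travel":[-0.907,0.45,0.07],"roll":0.002,"gripper":-1},{"travel":[-0.907,0.45,0.07],"roll":0.002,"gripper":-1},{"travel":[-0.907,0.45,0.07],"roll":0.002,"gripper":-1}]'
python3 - <<'E'
from h import *
go(.5385,.361,.049,-97.6)
im,d=eyes.capture("side");cv2.imwrite("pics/side7.png",cv2.resize(im[100:400,80:380],None,fx=2,fy=2)[...,::-1])
E
```

```text
clock: 29.08
tool_pos: [0.5391, 0.36, 0.1109]
ee_rot: [0.464, -0.467, 0.533, -0.532]
wrist_force: [0.6, -0.2, -3.5]
width: 0.634
t=29.07 pos=[0.5391 0.36   0.1109] jaw=-97.7 ydir=[-0.003 -0.002 -1.   ] units=[-0.014  0.774 -0.007] w=0.63 q1,q6=[0.41 2.11] roll(deg 0.1)=-0.0006
```

View pics/side7.png

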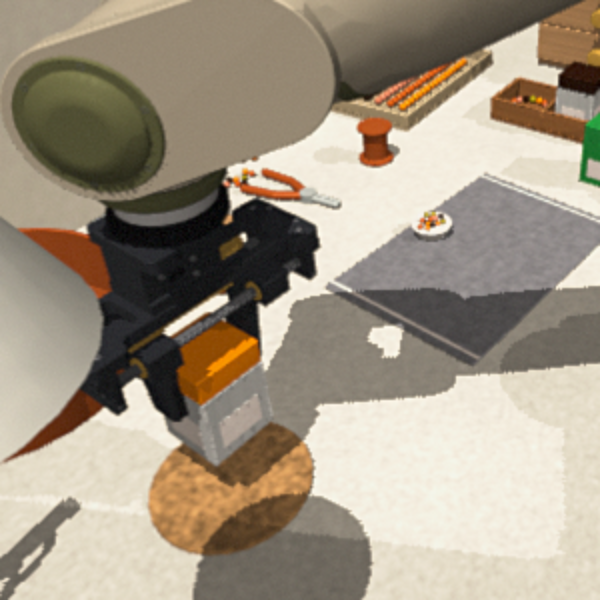

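The amber tin hangs upright over the cork, which is centred at about (232,490) in the crop; the lamp is in the foreground, clear of the arm. Lowering.

```bash
python3 -m jog '[{"travel":[-0.014,0.2,-0.007],"roll":0,"gripper":-1},{"travel":[-0.014,0.4,-0.007],"roll":0,"gripper":-1},{"travel":[-0.014,0.55,-0.007],"roll":0,"gripper":-1},{"travel":[-0.014,0.65,-0.007],"roll":0,"gripper":-1},{"travel":[-0.014,0.7,-0.007],"roll":0,"gripper":-1},{"travel":[-0.014,0.73,-0.007],"roll":0,"gripper":-1},{"travel":[-0.014,0.75,-0.007],"roll":0,"gripper":-1},{"travel":[-0.014,0.76,-0.007],"roll":0,"gripper":-1},{"travel":[-0.014,0.768,-0.007],"roll":0,"gripper":-1},{"travel":[-0.014,0.775,-0.007],"roll":0,"gripper":-1},{"travel":[-0.014,0.775,-0.007],"roll":0,"gripper":-1},{"travel":[-0.014,0.775,-0.007],"roll":0,"gripper":-1}]'
python3 - <<'E'
from h import *
go(.5385,.361,.0488,-97.6)
F=[]
for i in range(4): eyes.capture("top");F.append(monitor.observe()["wrist_force"])
print(np.mean(F,0))
E
```

```text
clock: 30.62
tool_pos: [0.5386, 0.3613, 0.0492]
ee_rot: [0.464, -0.467, 0.533, -0.532]
wrist_force: [0.1, -0.5, -2.6]
width: 0.632
t=30.62 pos=[0.5386 0.3613 0.0492] jaw=-97.7 ydir=[-0.003 -0.002 -1.   ] units=[ 0.004  0.005 -0.001] w=0.63 q1,q6=[0.41 2.12] roll(deg 0.1)=-0.0006
[ 0.40041023 -0.28535528 -3.01508674]
```

```bash
python3 -m jog '[{"travel":[0,0.006,0],"roll":0,"gripper":-1},{"travel":[0,0.01,0],"roll":0,"gripper":-1},{"travel":[0,0.01,0],"roll":0,"gripper":-1},{"travel":[0,0.01,0],"roll":0,"gripper":-1}]'
python3 - <<'E'
from h import *
F=[]
for i in range(4): eyes.capture("top");F.append(monitor.observe()["wrist_force"])
print(np.mean(F,0)); go(.5385,.361,.0488,-97.6)
E
```

```text
clock: 31.32
tool_pos: [0.5386, 0.3613, 0.0491]
ee_rot: [0.464, -0.466, 0.533, -0.532]
wrist_force: [-4.3, -2.9, 5.1]
width: 0.636
[-3.14304824 -2.04110108  5.02536311]
t=31.52 pos=[0.5386 0.3613 0.0491] jaw=-97.7 ydir=[-0.003 -0.002 -1.   ] units=[ 0.004  0.004 -0.001] w=0.63 q1,q6=[0.41 2.12] roll(deg 0.1)=-0.0006
```

Seated. I'll release it, rise straight up and retreat towards the mat side at height.

```bash
python3 -m jog '[{"travel":[0,0,0],"roll":0,"gripper":0.3},{"travel":[0,0,0],"roll":0,"gripper":0.7},{"travel":[0,0,0],"roll":0,"gripper":0.7},{"travel":[0,0,0],"roll":0,"gripper":0.7},{"travel":[0,-0.3,0],"roll":0,"gripper":0.7},{"travel":[0,-0.7,0],"roll":0,"gripper":0.7},{"travel":[0,-1,0],"roll":0,"gripper":0.7},{"travel":[0,-1,0],"roll":0,"gripper":0.7}]'
python3 -m jog '[{"travel":[0,-0.5,0],"roll":0,"gripper":0.7},{"travel":[0.4,-0.8,0],"roll":0,"gripper":0.7},{"travel":[0.95,-0.8,0],"roll":0,"gripper":0.7},{"travel":[0.95,-0.8,0],"roll":0,"gripper":0.7}]'
python3 -m jog '[{"travel":[0.5,0,0.3],"roll":0,"gripper":0.7},{"travel":[0.95,0,0.6],"roll":0,"gripper":0.7},{"travel":[0.95,0,0.6],"roll":0,"gripper":0.7}]'
python3 -m jog '[{"travel":[0.5,0,0.3],"roll":0,"gripper":0.7},{"travel":[0.95,0,0.6],"roll":0,"gripper":0.7},{"travel":[0.95,0,0.6],"roll":0,"gripper":0.7},{"travel":[0.95,0,0.6],"roll":0,"gripper":0.7},{"travel":[0.95,0,0.6],"roll":0,"gripper":0.7},{"travel":[0.95,0,0.6],"roll":0,"gripper":0.7}]'
python3 - <<'E'
from h import *
im,d=eyes.capture("top");P=cloud("top",d)
for n,u0,u1,v0,v1 in(("brown",430,485,180,235),("amber",160,225,170,235)):
    q=P[v0:v1,u0:u1].reshape(-1,3);q=q[(q[:,2]>.075)&(q[:,2]<.11)]
    if len(q)>9: r=cv2.minAreaRect((q[:,:2]*1000).astype(np.float32));print(n,len(q),np.round(r[0],1),np.round(r[1],1),r[2],np.median(q[:,2]))
cv2.imwrite("pics/top8.png",im[80:320,120:520,::-1].repeat(2,0).repeat(2,1))
print(monitor.observe()["clock"],monitor.observe()["tool_pos"])
E
```

```text
clock: 32.52
tool_pos: [0.5395, 0.3618, 0.1307]
ee_rot: [-0.465, 0.465, -0.532, 0.533]
wrist_force: [0.4, 0.2, -0.0]
width: 0.851
clock: 33.02
tool_pos: [0.529, 0.2845, 0.1937]
ee_rot: [-0.464, 0.465, -0.533, 0.533]
wrist_force: [-0.2, 0.1, 0.1]
width: 0.849
clock: 33.4
tool_pos: [0.567, 0.2011, 0.1924]
ee_rot: [0.463, -0.465, 0.534, -0.534]
wrist_force: [0.2, 0.6, -0.0]
width: 0.851
clock: 34.15
tool_pos: [0.6037, 0.1201, 0.1924]
ee_rot: [0.463, -0.465, 0.534, -0.533]
wrist_force: [0.4, -0.2, -0.5]
width: 0.853
brown 460 [ 518.5 -364.1] [56.8 55.6] 87.72810363769531 0.08998162190492953
amber 470 [538.9 361.1] [57.3 56.3] 82.43169403076172 0.08888687175986287
34.2 [0.6037298  0.11990658 0.19241607]
```

View pics/top8.png

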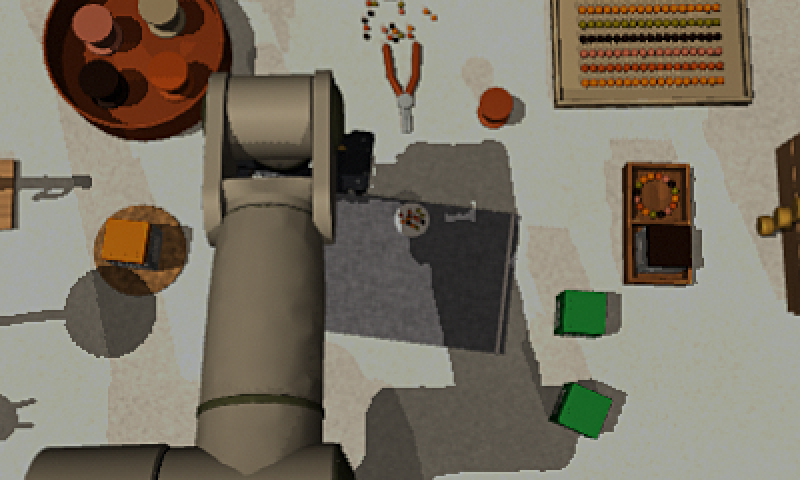

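The amber tin stands centred on the cork at crop (128,243), and the brown tin is in the bay at (667,245). The dish, spool, pliers and green tins haven't moved. The bead jar is hidden under the arm, but the fingers stayed 12 cm above its top.

```bash
python3 -c "
from h import *
print(arm.hand_in())"
```

```text
the job is handed in; nothing more can be done
None
```

The job is done and handed in at about 34 s of the 67 s allowed; the simulator gave no verdict.

**Weighing:** I lifted the amber tin first, about 7 cm, and it read about 2.5 N. I set it back on the mat and lifted the brown one the same way; it read about 5.4 N. Brown is therefore the full tin. Both readings were slightly below the stated weight ranges, but the difference is clear.

**Placing:** I set the brown tin down on the mat, then moved it to the tray's empty bay. The amber tin then went on the cork mat.

**Last checks from the top camera:**

| Tin | Where it stands | Measured top | Expected top | Offset from target centre |
|---|---|---|---|---|
| Brown | empty bay, square to it | 0.090 m | 0.090 m | under 1 mm |
| Amber | wholly on the cork mat | 0.0889 m | 0.089 m | under 1 mm |

- **Set-downs:** Each final set-down pressed with about 5 N before I let go. On the amber tin's first set-down the force still read −2.6 N at release, so it may have settled a fraction of a millimetre. The next picture showed it upright in place.
- **Bystanders:** The dish, spool, pliers, bracelet and green tins looked unmoved. The bead jar was hidden under the arm in the last picture, so I couldn't check it by eye. The gripper passed well above it and the wrist forces showed no contact.

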